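Restock the counter caddy with order pads and cup sleeves

ROBOT

A 6-joint arm with a two-finger parallel gripper is mounted at the origin on a cart in front of the work surface, level with it; the furniture and walls round the work are solid. World frame = base frame: x ahead of the robot, y to its left, z up, the work surface at z = 0. Lengths are in m, angles in degrees, forces in N, time in s.
With the tool pointing down it reaches from about 0.375 to 0.9 m from the base axis. Payload 3.1 kg.
Tool frame: the origin (TCP) lies between the finger pads; the fingertips stand 22 mm ahead of it and the grasp point (between the pads) lies 3 mm ahead of it; z points along the fingers, y is the line along which they close (so a half turn about z gives the same grasp; the last joint's range is limited). The gripper opens to 87 mm and grips with 3 to 60 N. Pads are 19 mm wide; open, the fingers measure 117 mm over their backs; the gripper's body (75 mm by 190 mm) begins 51 mm behind the grasp point.
Start: joints at [-82.076, 30.224, 82.088, -0, 67.689, -10.227], TCP at [0.195, -0.594, 0.245] pointing down, gripper open.
Joint ranges: [-176.69, 176.69], [-43.24, 126.21], [12.49, 139.97], [-82, 262], [0, 151.66], [-163.58, 163.58]. Speed limits (degrees/s): [159.86, 159.86, 180, 180, 180, 180].

INTERFACE

Orientations are given as a 3x3 rotation matrix whose columns are the frame's x, y, z axes.
In Python, from rig import bot, capture, search_frame, outline_of, spot_point gives the robot as it stands.
- The arm moves only by the tool jog_arm, never from a script. Its argument "rows" is text: rows parted by semicolons, each of 7 numbers parted by spaces: the opening, from 0 (shut) to 1 (fully open), then the shift along the tool's x, y, z as a fraction of full scale, then the turn, a rotation vector about the tool's x, y, z as a fraction of full scale. A call has 1 to 20 rows; each row is the pose to reach, as a shift and turn from the pose commanded when the call began, along the tool's axes at that moment; what a row does not reach only later rows make up. Full scale, the value 1, is 0.5 m for a shift and pi/4 rad for a turn. A row lasts 1/12 s, in which the tool goes at most 41.7 mm and 7.16 degrees, less where a joint would pass 70% of its speed; a pose out of reach is approached as far as the arm can. A call with a number of a shift or a turn outside -1 to 1 is refused whole. A call with a gripper value outside its range is refused whole. The fingers move at their own pace and stop on an object; the grip force is fixed at half the most. Time passes only in rows, so rows that repeat a pose let the fingers close. It gives the time, the measured TCP pose, the force, the opening and the grip force at its end, in the units of the state.
- bot.read_state(): the state, without advancing time (a new reading comes with each control period).
- capture(name): name is "scene" or "top" or "wrist"; returns a dict with "pixels" (480x640x3 uint8, red, green, blue), "fx", "fy", "cx", "cy" (pixels), "distortion" ([k1, k2, p1, p2, k3] as OpenCV has them; the pictures are not rectified), "R" (3x3) and "t" (3): a world point X has camera coordinates R X + t; the wrist camera has in their place "mount" (4x4, takes a point from camera to tool coordinates, whose origin is the TCP and whose axes are the flange's). Camera axes: x right, y down, z forward; pixel columns grow to the right and rows downward; lengths in m; the calibration is good to about 2 mm. A picture is of the moment at which its call begins: read the wrist's pose just before it. There is no depth.
- bot.hand_in(): hands the job in; it is judged then, once.
Trained networks look in a picture, given as the dict that the camera call returned (one of the last four; its "shot" number tells which), for a name from the list of things; names that differ only in an ending like _2 or _b are one class to them, and where a whole thing is asked for, a point or a joint stands for the part that bears it (a point fixed in the world has none). Each returns a list of dicts, best first, with "conf" (0 to 1); they miss things now and then, are a little off and sometimes report something else, mostly with a low value. They report only what shows in the picture. A call takes as long as a camera call. They do not tell look-alikes from the thing itself.
- search_frame(label, picture): "point" ([x, y, z] in m, in world coordinates, good to about 4 mm: the middle of the surface that is visible of it).
- outline_of(label, picture): "region" (480x640 bool, what is visible of it).
- spot_point(label, picture): "point" ([x, y, z] in m, in world coordinates, good to about 4 mm: a listed point, or the origin of a listed thing).
The state is a dict: "time_s": time; "joint_positions": joint angles; "qvel": joint speeds; "tau": joint torques, N m; "position": TCP position; "tcp_rot": TCP orientation; "force": force on the tool from outside, world axes, zero at the start; "moment": the same for the moment, N m; "opening": opening from 0.0 (shut) to 1.0 (fully open); "grasp_force": force on a finger pad.
Only numpy, scipy, OpenCV 4.12 (cv2) and the standard library are available. Lean on these libraries where they do the work, as an engineer would, in place of code of your own. Each camera call takes 0.05 s, during which the arm holds its last target. There are 200 camera calls.

TASK

Restock the wooden counter caddy: take every order pad from the pale slotted rack and push it down upright between two neighbouring grey leaves of the caddy, one pad to a gap, until it stands on the caddy's floor, and slide both loose kraft cup sleeves down over the caddy's metal post, one on the other. There may be two or three pads; leave the other things on the counter where they are.

Things in the scene. Friction and masses are not known exactly. Their poses are not given: they have to be found in the camera images.
- caddy: Fixed wooden caddy; base plate 118 (x) x 305 (y) x 12 mm, y = -105 to +200 mm. Origin on the counter under the middle of the row of four leaves, which stand along its y between end walls 74 mm high (outer faces at y = -105, +105); z up. Low rails 31 mm high at x = -55 and +55: a pad's 92 mm width goes along x between them. Floor of the gaps: top of the base plate, z = 12 mm.
- post_foot (a point): Point on the axis of the upright round aluminium post, at its foot on top of the base plate (z = 12 mm). The post is 52 mm in diameter and 75 mm high, tapering over its last 12 mm to a flat tip 36 mm in diameter.
- leaf0_top (a point): Middle of the top of grey leaf 0 (0 at the caddy's -y end, 3 next to the post), 87 mm above the counter; axes as the caddy's. A firm block 36 mm thick (y), 100 mm deep (x), 75 mm high, its top a half-round of 18 mm radius. It slides up to 20 mm along y against a soft centring spring (300 N/m). Empty gaps are 8 mm wide; a pad spreads its gap to 13 mm, shifting the leaves.
- leaf1_top (a point): Middle of the top of grey leaf 1 (0 at the caddy's -y end, 3 next to the post), 87 mm above the counter; axes as the caddy's. A firm block 36 mm thick (y), 100 mm deep (x), 75 mm high, its top a half-round of 18 mm radius. It slides up to 20 mm along y against a soft centring spring (300 N/m). Empty gaps are 8 mm wide; a pad spreads its gap to 13 mm, shifting the leaves.
- leaf2_top (a point): Middle of the top of grey leaf 2 (0 at the caddy's -y end, 3 next to the post), 87 mm above the counter; axes as the caddy's. A firm block 36 mm thick (y), 100 mm deep (x), 75 mm high, its top a half-round of 18 mm radius. It slides up to 20 mm along y against a soft centring spring (300 N/m). Empty gaps are 8 mm wide; a pad spreads its gap to 13 mm, shifting the leaves.
- leaf3_top (a point): Middle of the top of grey leaf 3 (0 at the caddy's -y end, 3 next to the post), 87 mm above the counter; axes as the caddy's. A firm block 36 mm thick (y), 100 mm deep (x), 75 mm high, its top a half-round of 18 mm radius. It slides up to 20 mm along y against a soft centring spring (300 N/m). Empty gaps are 8 mm wide; a pad spreads its gap to 13 mm, shifting the leaves.
- rack: Fixed pale wooden supply rack 150 (x) x 100 (y) x 52 mm high; origin under its centre on the counter. Three slots run along its y axis, open at both ends, 18 mm wide, at x = -50, 0 and +50 mm; slot floor 10 mm above the counter. Each pad stands in a slot of its own, and a slot may be empty.
- pad0: White order pad, a stiff block 142 x 92 x 13 mm, standing upright in a slot of the rack (may be absent). Origin at the centre of its lower short edge (92 x 13 mm face); z runs up along the 142 mm side, y along the 92 mm side, x through the 13 mm thickness. 0.1 to 0.2 kg.
- pad0_mid (a point): Centre of that pad's block: 71 mm from either short edge, 46 mm from either long edge, 6.5 mm from either face; axes are the pad's. 83 mm above the counter when the pad stands on the caddy's floor.
- pad1: White order pad, a stiff block 142 x 92 x 13 mm, standing upright in a slot of the rack (may be absent). Origin at the centre of its lower short edge (92 x 13 mm face); z runs up along the 142 mm side, y along the 92 mm side, x through the 13 mm thickness. 0.1 to 0.2 kg.
- pad1_mid (a point): Centre of that pad's block: 71 mm from either short edge, 46 mm from either long edge, 6.5 mm from either face; axes are the pad's. 83 mm above the counter when the pad stands on the caddy's floor.
- pad2: White order pad, a stiff block 142 x 92 x 13 mm, standing upright in a slot of the rack (may be absent). Origin at the centre of its lower short edge (92 x 13 mm face); z runs up along the 142 mm side, y along the 92 mm side, x through the 13 mm thickness. 0.1 to 0.2 kg.
- pad2_mid (a point): Centre of that pad's block: 71 mm from either short edge, 46 mm from either long edge, 6.5 mm from either face; axes are the pad's. 83 mm above the counter when the pad stands on the caddy's floor.
- sleeve0: Loose kraft-board cup sleeve, a plain open ring 64 mm outside and 57 mm inside diameter, 40 mm high, standing on the counter. Origin at the centre of its lower rim, z up along its axis. 0.03 kg.
- sleeve1: Loose kraft-board cup sleeve, a plain open ring 64 mm outside and 57 mm inside diameter, 40 mm high, standing on the counter. Origin at the centre of its lower rim, z up along its axis. 0.03 kg.
- cards: Bystander: flat stack of kraft cards, 60 x 91 x 8 mm, origin under its centre. Not to be disturbed.
- stamp: Bystander: small stamp with a turned handle, 24 x 34 x 74 mm, origin under its centre. Not to be disturbed.
- ink_pad: Bystander: flat tin ink pad, 66 x 86 x 12 mm, origin under its centre. Not to be disturbed.
Mind the look-alikes: they are no part of the job. What is shaped like the pad2 but purple or red is not meant. What is shaped like the pad0 but green is not meant.

How it is judged (in metres and radians):
At the end, for the whole second after the job is handed in: Each pad stands between two neighbouring leaves (within 4 mm of both), one to a gap, upright within 0.12 rad, within 20 mm of the caddy's middle line and 5 mm of its floor; each sleeve is on the post, upright, down on the base or on the other sleeve within 4 mm; all released and at rest (((y of pad0_mid in the frame of leaf0_top between 0.021 and 0.029 m and y of pad0_mid in the frame of leaf1_top between -0.029 and -0.021 m) or (y of pad0_mid in the frame of leaf1_top between 0.021 and 0.029 m and y of pad0_mid in the frame of leaf2_top between -0.029 and -0.021 m) or (y of pad0_mid in the frame of leaf2_top between 0.021 and 0.029 m and y of pad0_mid in the frame of leaf3_top between -0.029 and -0.021 m)) and z of pad0_mid in the frame of caddy between 0.078 and 0.088 m and x of pad0_mid in the frame of caddy between -0.02 and 0.02 m and angle between each of pad0, pad1, pad2's own z axis and vertical below 0.12 rad and linear speed of each of pad0, pad1, pad2, sleeve0, sleeve1 below 0.02 m/s and ((y of pad1_mid in the frame of leaf0_top between 0.021 and 0.029 m and y of pad1_mid in the frame of leaf1_top between -0.029 and -0.021 m) or (y of pad1_mid in the frame of leaf1_top between 0.021 and 0.029 m and y of pad1_mid in the frame of leaf2_top between -0.029 and -0.021 m) or (y of pad1_mid in the frame of leaf2_top between 0.021 and 0.029 m and y of pad1_mid in the frame of leaf3_top between -0.029 and -0.021 m)) and z of pad1_mid in the frame of caddy between 0.078 and 0.088 m and x of pad1_mid in the frame of caddy between -0.02 and 0.02 m and ((y of pad2_mid in the frame of leaf0_top between 0.021 and 0.029 m and y of pad2_mid in the frame of leaf1_top between -0.029 and -0.021 m) or (y of pad2_mid in the frame of leaf1_top between 0.021 and 0.029 m and y of pad2_mid in the frame of leaf2_top between -0.029 and -0.021 m) or (y of pad2_mid in the frame of leaf2_top between 0.021 and 0.029 m and y of pad2_mid in the frame of leaf3_top between -0.029 and -0.021 m)) and z of pad2_mid in the frame of caddy between 0.078 and 0.088 m and x of pad2_mid in the frame of caddy between -0.02 and 0.02 m and horizontal distance between each of sleeve0, sleeve1 and post_foot below 0.006 m and angle between each of sleeve0, sleeve1's own z axis and vertical below 0.1 rad and (z of sleeve0 in the frame of post_foot between -0.004 and 0.004 m or z of sleeve0 in the frame of post_foot between 0.036 and 0.044 m) and (z of sleeve1 in the frame of post_foot between -0.004 and 0.004 m or z of sleeve1 in the frame of post_foot between 0.036 and 0.044 m)); the robot touches nothing.
It fails at once if the stack of kraft cards is pushed more than 4 cm or tipped over (distance of cards from where it was at the start of the episode above 0.04 m or angle between cards's own z axis and vertical above 0.5 rad).
It fails at once if the stamp is pushed more than 4 cm or tipped over (distance of stamp from where it was at the start of the episode above 0.04 m or angle between stamp's own z axis and vertical above 0.5 rad).
It fails at once if the ink pad is pushed more than 4 cm or tipped over (distance of ink_pad from where it was at the start of the episode above 0.04 m or angle between ink_pad's own z axis and vertical above 0.5 rad).
Of pad0, pad1, pad2 only 2 to 3 are there at a start; the rules pass over those that are not, and their reading is None.
At some moment in a run one of sleeve0, sleeve1 may be knocked a few centimetres aside while the robot is not near it.
It also fails if it takes over 210 s, if anything falls off the work surface, if the arm or the gripper's body presses on something with over 40 N, if the wrist force passes 120 N, or if a joint passes its speed limit or range.

## Working session

There is one attempt and no reset: what is moved stays moved. The work goes in short steps, Python scripts to look and compute and a tool call to move; the robot and the scene stay as the last step left them, time stands still between calls to the robot, and variables do not carry over. Pictures are saved under pics/ and viewed, at most 14 in all, crops included, and the job is handed in when it is done.

Besides the shell and the picture viewer there is one more tool, called after ">>>" by a JSON object that holds its "op" and its "data". jog_arm: Moves the arm, as the interface text tells. Its arguments: {"type":"object","properties":{"rows":{"type":"string"}},"required":["rows"]}

```bash
mkdir -p pics; ls; cat > h.py <<'E'
import numpy as np, cv2
from rig import bot, capture, search_frame, outline_of, spot_point
def save(p,name): cv2.imwrite('pics/'+name,cv2.cvtColor(p['pixels'],cv2.COLOR_RGB2BGR))
def proj(p,X):
    X=np.atleast_2d(np.array(X,float)); D=np.array(p['distortion'])
    if 'R' in p: R=np.array(p['R']);t=np.array(p['t'])
    else:
        R,t=p['Rw'],p['tw']
    K=np.array([[p['fx'],0,p['cx']],[0,p['fy'],p['cy']],[0,0,1]])
    return cv2.projectPoints(X,cv2.Rodrigues(R)[0],t,K,D)[0].reshape(-1,2)
def unproj(p,uv,z):
    K=np.array([[p['fx'],0,p['cx']],[0,p['fy'],p['cy']],[0,0,1]])
    n=cv2.undistortPoints(np.array(uv,float).reshape(-1,1,2),K,np.array(p['distortion'])).reshape(-1,2)
    R=np.array(p['R'] if 'R' in p else p['Rw']);t=np.array(p['t'] if 'R' in p else p['tw'])
    d=np.c_[n,np.ones(len(n))]@R; c=-R.T@t
    return c+d*((z-c[2])/d[:,2])[:,None]
def wrist():
    s=bot.read_state(); p=capture('wrist')
    M=np.array(p['mount']); T=np.eye(4);T[:3,:3]=s['tcp_rot'];T[:3,3]=s['position']
    W=np.linalg.inv(T@M); p['Rw']=W[:3,:3];p['tw']=W[:3,3]; return p
E
python3 - <<'E'
from h import *
np.set_printoptions(precision=4,suppress=True)
s=bot.read_state();print(s)
for c in('top','scene'):
    p=capture(c);save(p,c+'0.png')
    for l in ['caddy','post_foot','leaf0_top','leaf1_top','leaf2_top','leaf3_top','rack','pad0','pad1','pad2','sleeve0','sleeve1','cards','stamp','ink_pad']:
        for r in spot_point(l,p)[:4]: 
            if r['conf']>.2: print(c,l,np.round(r['point'],4),round(r['conf'],2),np.round(proj(p,r['point'])[0]))
E
```

```text
pics
{'time_s': 0.0, 'joint_positions': array([-82.0767,  30.2811,  82.1581,   0.0009,  67.6896, -10.2263]), 'qvel': array([ 0.0319,  0.0671,  0.0707, -0.0326,  0.1231, -0.0357]), 'tau': array([ -0.0001, -44.004 , -17.6589,   0.0632,   0.0583,  -0.0002]), 'position': array([ 0.1946, -0.5932,  0.2435]), 'tcp_rot': array([[ 0.9502,  0.3115, -0.0003],
       [ 0.3115, -0.9502,  0.0022],
       [ 0.0004, -0.0022, -1.    ]]), 'force': array([-0.6914,  0.107 ,  0.4205]), 'moment': array([-0.003 , -0.0304, -0.0511]), 'grasp_force': 0.0, 'opening': 1.0026341428766012}
top caddy [0.563  0.0132 0.0018] 0.68 [368. 254.]
top post_foot [0.5621 0.1686 0.0118] 0.77 [316. 253.]
top post_foot [0.5585 0.3911 0.0099] 0.23 [239. 253.]
top leaf0_top [ 0.5638 -0.0508  0.0842] 0.96 [396. 250.]
top leaf0_top [0.5597 0.3904 0.0787] 0.37 [236. 249.]
top leaf1_top [ 0.5637 -0.0097  0.0866] 0.9 [381. 250.]
top leaf1_top [0.5612 0.0125 0.002 ] 0.37 [368. 255.]
top leaf2_top [0.5624 0.031  0.0889] 0.98 [367. 250.]
top leaf2_top [0.7396 0.2069 0.003 ] 0.51 [303. 195.]
top leaf3_top [0.5605 0.0782 0.0855] 0.89 [349
[... 1936 characters left out ...]
cene pad1 [0.5061 0.3719 0.0097] 0.76 [305. 336.]
scene pad1 [ 0.7185  0.0213 -0.0026] 0.73 [299. 213.]
scene pad2 [0.5598 0.5312 0.0005] 0.92 [246. 383.]
scene pad2 [0.5593 0.3891 0.0142] 0.9 [280. 331.]
scene pad2 [0.5061 0.3719 0.0097] 0.76 [305. 336.]
scene pad2 [ 0.7185  0.0213 -0.0026] 0.73 [299. 213.]
scene sleeve0 [ 0.4319 -0.0663 -0.001 ] 0.83 [409. 227.]
scene sleeve0 [ 0.4386 -0.2052 -0.0033] 0.63 [425. 197.]
scene sleeve1 [ 0.4319 -0.0663 -0.001 ] 0.83 [409. 227.]
scene sleeve1 [ 0.4386 -0.2052 -0.0033] 0.63 [425. 197.]
scene cards [0.7464 0.2075 0.0026] 0.69 [254. 252.]
scene stamp [ 0.4043  0.0855 -0.0071] 0.59 [396. 271.]
scene ink_pad [ 0.4159  0.1981 -0.0023] 0.8 [374. 300.]
```

```bash
ls pics
```

```text
scene0.png
top0.png
```

View pics/top0.png

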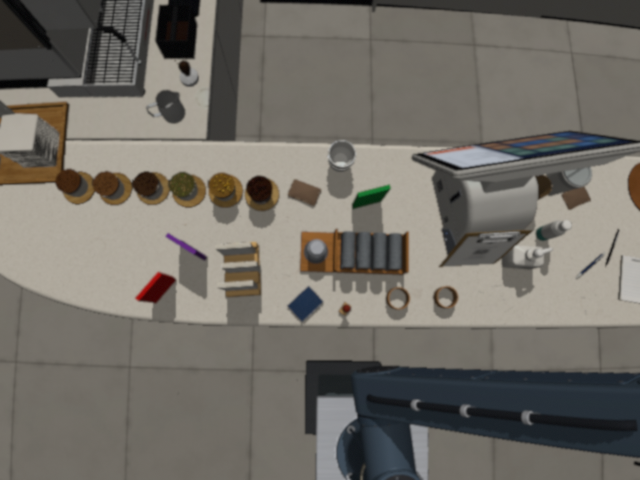

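View pics/scene0.png

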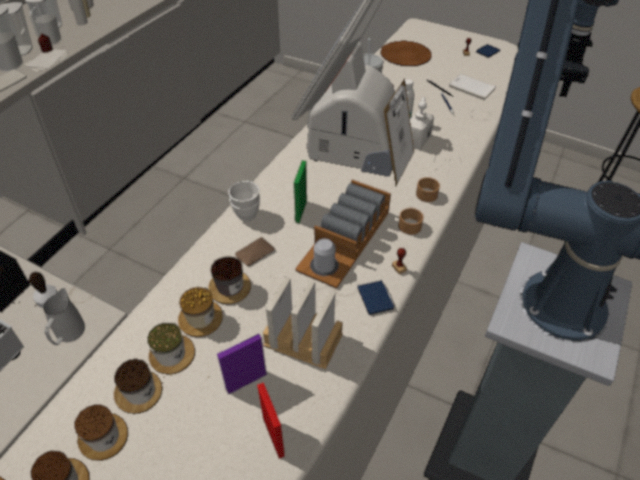

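Top view: the rack at (240,270) holds three white pads (tops near rows 245, 265 and 284). The look-alikes are purple (186,245), red (155,288) and green (371,196). The sleeves are at (398,298) and (445,297), and the post is at (316,250). I'll move above the sleeves for a close look.

```bash
cat >> h.py <<'E'
from scipy.spatial.transform import Rotation as Ro
def go(x,y,z,a,w=''):
    """print shift/turn fractions from present pose to tool-down pose with tool-x heading a (deg)"""
    s=bot.read_state();R=np.array(s['tcp_rot']);a=np.radians(a);c,n=np.cos(a),np.sin(a)
    T=np.array([[c,n,0],[n,-c,0],[0,0,-1]])
    print(w,np.round(R.T@(np.array([x,y,z])-s['position'])/.5,4),np.round(Ro.from_matrix(R.T@T).as_rotvec()/(np.pi/4),4))
E
python3 -c "
from h import *
go(.44,-.14,.30,55)"
```

```text
[ 0.7489 -0.7098 -0.1109] [-0.     0.    -0.819]
```

>>> {"op": "jog_arm", "data": {"rows": "1 0.1 -0.1 -0.13 0 0 -0.1; 1 0.749 -0.71 -0.11 0 0 -0.819; 1 0.749 -0.71 -0.11 0 0 -0.819; 1 0.749 -0.71 -0.11 0 0 -0.819; 1 0.749 -0.71 -0.11 0 0 -0.819; 1 0.749 -0.71 -0.11 0 0 -0.819; 1 0.749 -0.71 -0.11 0 0 -0.819; 1 0.749 -0.71 -0.11 0 0 -0.819; 1 0.749 -0.71 -0.11 0 0 -0.819; 1 0.749 -0.71 -0.11 0 0 -0.819; 1 0.749 -0.71 -0.11 0 0 -0.819; 1 0.749 -0.71 -0.11 0 0 -0.819; 1 0.749 -0.71 -0.11 0 0 -0.819; 1 0.749 -0.71 -0.11 0 0 -0.819; 1 0.749 -0.71 -0.11 0 0 -0.819; 1 0.749 -0.71 -0.11 0 0 -0.819; 1 0.749 -0.71 -0.11 0 0 -0.819; 1 0.749 -0.71 -0.11 0 0 -0.819; 1 0.749 -0.71 -0.11 0 0 -0.819"}}

```text
time_s: 3.18
position: [0.4396, -0.141, 0.2994]
tcp_rot: [[0.575, 0.818, -0.0], [0.818, -0.575, 0.0], [-0.0, -0.0, -1.0]]
force: [-0.1, -0.4, 0.8]
opening: 1.004
grasp_force: 0.0
```

```bash
python3 - <<'E'
from h import *
np.set_printoptions(precision=4,suppress=True)
s=bot.read_state();print(s['position'],s['joint_positions'],s['time_s'])
p=wrist();save(p,'w1.png')
print(np.array(p['mount']))
for l in ['sleeve0','post_foot','leaf0_top','stamp','leaf3_top']:
    for r in spot_point(l,p)[:3]:
        print(l,np.round(r['point'],4),round(r['conf'],2),np.round(proj(p,r['point'])[0]))
go(.4375,-.207,.12,90)
E
```

```text
[ 0.4396 -0.141   0.2994] [-31.6889  13.4204 100.5206  -0.0081  66.0732   3.4362] 3.1833
[[-0.     -0.9617 -0.2742  0.0753]
 [ 1.     -0.     -0.      0.0008]
 [ 0.     -0.2742  0.9617 -0.1402]
 [ 0.      0.      0.      1.    ]]
sleeve0 [ 0.4362 -0.2075 -0.0017] 0.92 [348. 241.]
leaf0_top [ 0.5631 -0.0522  0.0846] 0.64 [374.  62.]
stamp [ 0.3997  0.0822 -0.0079] 0.66 [185.  65.]
 [-0.1123  0.0729  0.359 ] [-0.0001 -0.     -0.7783]
```

View pics/w1.png

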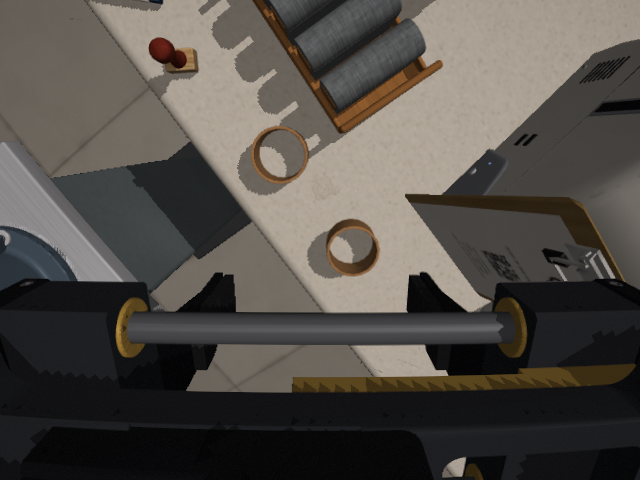

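```bash
python3 - <<'E'
from h import *
np.set_printoptions(precision=4,suppress=True)
p=wrist()
for z in (.04,): print(unproj(p,[[281,154],[353,246]],z))
for z in (0,.1,.2): print(z,unproj(p,[[406,197],[490,298]],z)[:,:2])
def R(n):
    m=[r for r in outline_of(n,p)if r['conf']>.4]
    for r in m:
        ys,xs=np.nonzero(r['region']);print(n,r['conf'],xs.min(),xs.max(),ys.min(),ys.max())
R('sleeve0')
E
```

```text
[[ 0.437  -0.0683  0.04  ]
 [ 0.4432 -0.2032  0.04  ]]
0 [[ 0.5299 -0.2002]
 [ 0.5536 -0.3886]]
0.1 [[ 0.5194 -0.1726]
 [ 0.5378 -0.3181]]
0.2 [[ 0.5089 -0.145 ]
 [ 0.5219 -0.2477]]
sleeve0 0.97 251 308 126 184
sleeve0 0.83 326 378 220 276
```

```bash
python3 - <<'E'
from h import *
go(.4405,-.205,.15,12)
E
```

```text
[-0.1059  0.0755  0.2991] [-1.000e-04  0.000e+00  9.554e-01]
```

>>> {"op": "jog_arm", "data": {"rows": "1 -0.106 0.075 0 0 0 0.955; 1 -0.106 0.075 0.1 0 0 0.955; 1 -0.106 0.075 0.3 0 0 0.955; 1 -0.106 0.075 0.3 0 0 0.955; 1 -0.106 0.075 0.3 0 0 0.955; 1 -0.106 0.075 0.3 0 0 0.955; 1 -0.106 0.075 0.3 0 0 0.955; 1 -0.106 0.075 0.3 0 0 0.955; 1 -0.106 0.075 0.3 0 0 0.955; 1 -0.106 0.075 0.3 0 0 0.955"}}

```text
time_s: 4.42
position: [0.4411, -0.2052, 0.1507]
tcp_rot: [[0.978, 0.211, 0.002], [0.211, -0.978, -0.002], [0.002, 0.002, -1.0]]
force: [-0.3, -0.4, 0.8]
opening: 1.002
grasp_force: 0.0
```

```bash
python3 - <<'E'
from h import *
go(.4405,-.205,.034,0)
E
```

```text
[-0.0016 -0.0012  0.2334] [ 0.0026 -0.0027  0.2701]
```

>>> {"op": "jog_arm", "data": {"rows": "1 0 0 0 0 0 0.27; 1 0 0 0.08 0 0 0.27; 1 0 0 0.15 0 0 0.27; 1 0 0 0.2 0 0 0.27; 1 0 0 0.233 0 0 0.27; 1 0 0 0.233 0 0 0.27; 0.5 0 0 0.233 0 0 0.27; 0.5 0 0 0.233 0 0 0.27; 0.5 0 0 0.233 0 0 0.27; 0.5 0 0 0.233 0 0 0.27; 0.5 0 0 0.233 0 0 0.27; 0.5 0 0 0.233 0 0 0.27"}}

```text
time_s: 5.42
position: [0.4411, -0.2054, 0.0343]
tcp_rot: [[1.0, -0.002, 0.002], [-0.002, -1.0, -0.002], [0.002, 0.002, -1.0]]
force: [0.1, -0.1, 6.6]
opening: 0.733
grasp_force: 30.0
```

```bash
python3 - <<'E'
from h import *
s=bot.read_state();print(s['opening'],s['grasp_force'])
go(.4405,-.205,.22,0)
go(.46,-.1,.2,40)
E
```

```text
0.7326586868694459 30.00110751758868
 [-4.000e-04 -1.000e-04 -3.713e-01] [ 0.0024 -0.0029 -0.0023]
 [ 0.0382 -0.2103 -0.3316] [ 0.0033 -0.002  -0.8911]
```

>>> {"op": "jog_arm", "data": {"rows": "0.5 0 0 -0.08 0 0 0; 0.5 0 0 -0.16 0 0 0; 0.5 0 0 -0.24 0 0 0; 0.5 0 0 -0.33 0 0 0; 0.5 0.038 -0.21 -0.33 0 0 -0.89; 0.5 0.038 -0.21 -0.33 0 0 -0.89; 0.5 0.038 -0.21 -0.33 0 0 -0.89; 0.5 0.038 -0.21 -0.33 0 0 -0.89; 0.5 0.038 -0.21 -0.33 0 0 -0.89; 0.5 0.038 -0.21 -0.33 0 0 -0.89; 0.5 0.038 -0.21 -0.33 0 0 -0.89; 0.5 0.038 -0.21 -0.33 0 0 -0.89"}}

```text
time_s: 6.42
position: [0.4593, -0.0996, 0.1983]
tcp_rot: [[0.768, 0.64, 0.0], [0.64, -0.768, -0.0], [0.0, 0.0, -1.0]]
force: [-0.6, 0.5, -0.6]
opening: 0.737
grasp_force: 30.0
```

```bash
python3 - <<'E'
from h import *
np.set_printoptions(precision=4,suppress=True)
print(bot.read_state()['opening'])
go(.56,.09,.22,80)
p=capture('top')
for i in range(4):
  for l in ['post_foot','leaf3_top','leaf0_top']:
    for r in spot_point(l,p)[:1]: print(l,np.round(r['point'],4),round(r['conf'],2))
  p=capture(['top','scene'][i%2])
E
```

```text
0.7371414613150309
 [ 0.3975 -0.1624 -0.0434] [ 0.0002 -0.0001 -0.8929]
post_foot [0.5656 0.1675 0.0103] 0.82
leaf3_top [0.5625 0.0792 0.0856] 0.68
leaf0_top [ 0.5633 -0.0479  0.083 ] 0.88
post_foot [0.5663 0.1694 0.009 ] 0.68
leaf3_top [0.5618 0.0796 0.0866] 0.83
leaf0_top [ 0.5616 -0.0507  0.0839] 0.66
post_foot [0.5648 0.1666 0.0131] 0.66
leaf3_top [0.5646 0.0785 0.0844] 0.72
leaf0_top [ 0.5604 -0.0521  0.086 ] 0.66
post_foot [0.566  0.1679 0.0085] 0.75
leaf3_top [ 0.5059  0.3815 -0.0018] 0.6
leaf0_top [ 0.5654 -0.0532  0.0829] 0.94
```

>>> {"op": "jog_arm", "data": {"rows": "0.5 0.397 -0.162 -0.14 0 0 -0.893; 0.5 0.397 -0.162 -0.14 0 0 -0.893; 0.5 0.397 -0.162 -0.14 0 0 -0.893; 0.5 0.397 -0.162 -0.14 0 0 -0.893; 0.5 0.397 -0.162 -0.14 0 0 -0.893; 0.5 0.397 -0.162 -0.14 0 0 -0.893; 0.5 0.397 -0.162 -0.14 0 0 -0.893; 0.5 0.397 -0.162 -0.14 0 0 -0.893; 0.5 0.397 -0.162 -0.14 0 0 -0.893; 0.5 0.397 -0.162 -0.14 0 0 -0.893"}}

```text
time_s: 8.1
position: [0.5586, 0.0886, 0.2672]
tcp_rot: [[0.174, 0.985, -0.002], [0.985, -0.174, -0.0], [-0.001, -0.002, -1.0]]
force: [0.1, -0.6, -0.0]
opening: 0.737
grasp_force: 30.0
```

```bash
python3 - <<'E'
from h import *
np.set_printoptions(precision=4,suppress=True)
p=wrist();save(p,'w2.png')
for l in ['post_foot','leaf3_top','leaf2_top','rack','pad0_mid']:
    for r in spot_point(l,p)[:3]: print(l,np.round(r['point'],4),round(r['conf'],2),np.round(proj(p,r['point'])[0]))
E
```

```text
leaf3_top [0.5653 0.0856 0.0853] 0.81 [328. 221.]
leaf2_top [0.5625 0.0363 0.0872] 0.58 [334. 271.]
pad0_mid [0.7178 0.0193 0.0723] 0.64 [486. 256.]
pad0_mid [0.4132 0.1979 0.003 ] 0.27 [176. 131.]
```

View pics/w2.png

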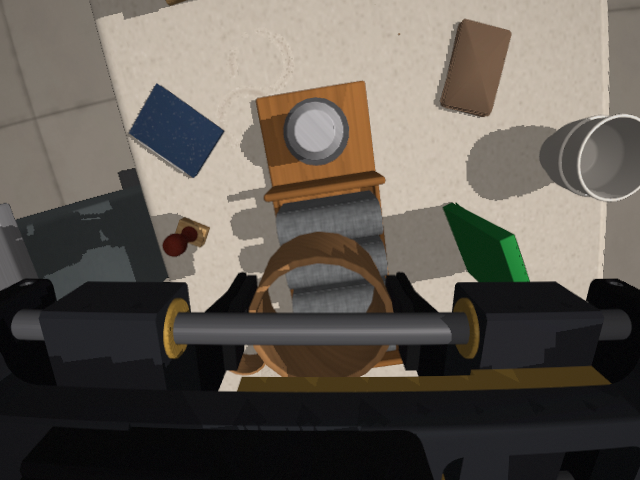

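```bash
python3 - <<'E'
from h import *
np.set_printoptions(precision=4,suppress=True)
p=wrist();im=p['pixels'];g=cv2.cvtColor(im,cv2.COLOR_RGB2GRAY)
h=cv2.cvtColor(im,cv2.COLOR_RGB2HSV)
m=((h[...,1]<60)).astype(np.uint8);m[:80]=0;m[170:]=0;m[:,:270]=0;m[:,360:]=0
c=max(cv2.findContours(m,0,1)[0],key=cv2.contourArea);print(cv2.fitEllipse(c),cv2.boundingRect(c))
m2=m*(g>120).astype(np.uint8)
c=max(cv2.findContours(m2,0,1)[0],key=cv2.contourArea);e=cv2.fitEllipse(c);print(e)
print('tip',unproj(p,[e[0]],.087))
q=unproj(p,[[258,100],[365,82]],.012);print(q,np.degrees(np.arctan2(*(q[1]-q[0])[1::-1])))
go(.562,.12,.2,90)
E
```

```text
((314.60174560546875, 131.70924377441406), (63.70906066894531, 66.1238021850586), 175.03640747070312) (283, 99, 65, 67)
((317.3579406738281, 129.0066680908203), (47.311309814453125, 51.7432746887207), 158.89820861816406)
tip [[0.5714 0.17   0.087 ]]
[[0.514  0.2123 0.012 ]
 [0.6287 0.2104 0.012 ]] -0.9632558460825479
 [ 0.0616 -0.006   0.1359] [-0.0004  0.0001 -0.221 ]
```

>>> {"op": "jog_arm", "data": {"rows": "0.5 0.16 -0.018 0 0 0 -0.221; 0.5 0.16 -0.018 0 0 0 -0.221; 0.5 0.16 -0.018 0.1 0 0 -0.221; 0.5 0.16 -0.018 0.26 0 0 -0.221; 0.5 0.16 -0.018 0.26 0 0 -0.221; 0.5 0.16 -0.018 0.26 0 0 -0.221; 0.5 0.16 -0.018 0.26 0 0 -0.221; 0.5 0.16 -0.018 0.26 0 0 -0.221"}}

```text
time_s: 9.12
position: [0.5658, 0.17, 0.1392]
tcp_rot: [[-0.001, 1.0, 0.002], [1.0, 0.001, 0.0], [0.0, 0.002, -1.0]]
force: [0.2, 0.1, 0.7]
opening: 0.731
grasp_force: 30.0
```

```bash
python3 - <<'E'
from h import *
np.set_printoptions(precision=4,suppress=True)
p=wrist();save(p,'w3.png')
print([(r['conf'],r['point']) for r in spot_point('sleeve0',p)[:1]],[(r['conf'],r['point']) for r in spot_point('post_foot',p)[:1]])
E
```

```text
[] []
```

View pics/w3.png

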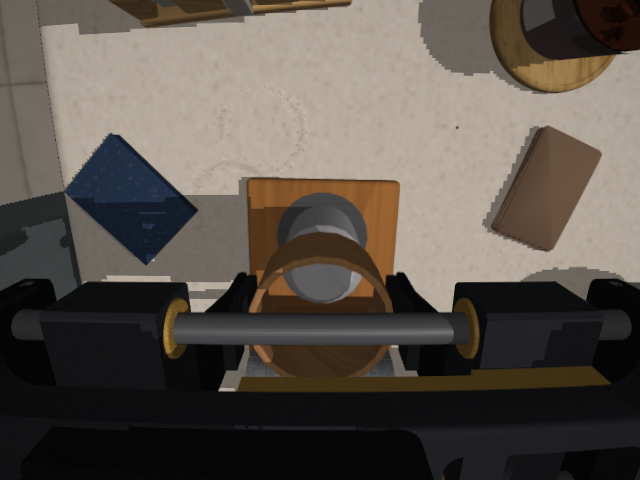

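```bash
python3 - <<'E'
from h import *
np.set_printoptions(precision=4,suppress=True)
p=wrist()
print('corners',unproj(p,[[248,179],[399,181]],.012))
print('tip L,R,bottom',unproj(p,[[291,265],[364,265],[325,303]],.087))
print('shaft',unproj(p,[[279,225],[366,225]],.075))
print('ring rim',unproj(p,[[249,318],[390,318],[320,231]],.1392+.006))
g=p['pixels'][190:310:10,270:380:6].max(2);print(g)
E
```

```text
corners [[0.5128 0.2142 0.012 ]
 [0.628  0.2127 0.012 ]]
tip L,R,bottom [[0.5503 0.1725 0.087 ]
 [0.5931 0.1725 0.087 ]
 [0.5703 0.1479 0.087 ]]
shaft [[0.5426 0.1937 0.075 ]
 [0.5951 0.1937 0.075 ]]
ring rim [[0.5364 0.1698 0.1452]
 [0.5974 0.1697 0.1452]
 [0.5671 0.2086 0.1452]]
[[135 126 130 125 136 134 131 137 136 138 146 140 139 148 137 134 139 153
  144]
 [135 126 130 134 100  68  67  68  67  68  68  69  69 146 135 132 147 152
  147]
 [ 83  77  75  40  41  39  63  65  67  71  78  85  68  68  69 131 150 152
  151]
 [ 83  77  41  41  62  63  64  64  68  74  78  86  93  72  71  70 150 149
  151]
 [ 83  44  39  57  62  82  84  85 116 122 129 133 118  98  66  66 147 147
  151]
 [ 84  41  40  79  60  60  59  62  63  63  60  60  61  62  86  69 145 144
  151]
 [ 85  74  56  57  60  60  60  60  58  59  60  62  61  60  61  59 135 142
  149]
 [ 55  59  62  62  73  83  91  88  88  89  86  90  90  60  59  61  57  95
  147]
 [ 58 102 145  84  96  94  96  94  94  92  91  95  96  91  88  88  79  59
  111]
 [ 91 132 128  74  94  94  93  94  93  94  93  91  94 143 144 147 133  91
   64]
 [137 140 141 136  69  92  94  93  93  93  94  93  98 130 137 145 146 144
   88]
 [ 52  54  55  54  55  55  55  66  67  66  86  56  56  58  57  56  54  52
   49]]
```

```bash
cat >> h.py <<'E'
def ring(p,im,c,r,z,col,k):
    t=np.linspace(0,2*np.pi,90);X=np.c_[c[0]+r*np.cos(t),c[1]+r*np.sin(t),z+0*t]
    cv2.polylines(im,[np.int32(proj(p,X)*k)],True,col,1)
E
python3 - <<'E'
from h import *
p=wrist();k=3;im=cv2.resize(cv2.cvtColor(p['pixels'],cv2.COLOR_RGB2BGR),None,fx=k,fy=k,interpolation=cv2.INTER_CUBIC)
x,y,z=bot.read_state()['position']
ring(p,im,(x,y),.032,z+.006,(0,0,255),k);ring(p,im,(x,y+.006),.032,z+.006,(0,255,0),k)
ring(p,im,(.569,.167),.018,.087,(255,0,0),k);ring(p,im,(.569,.167),.026,.075,(255,255,0),k)
cv2.imwrite('pics/c3.png',im[500:1100,560:1360])
E
```

```text
(no output)
```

View pics/c3.png

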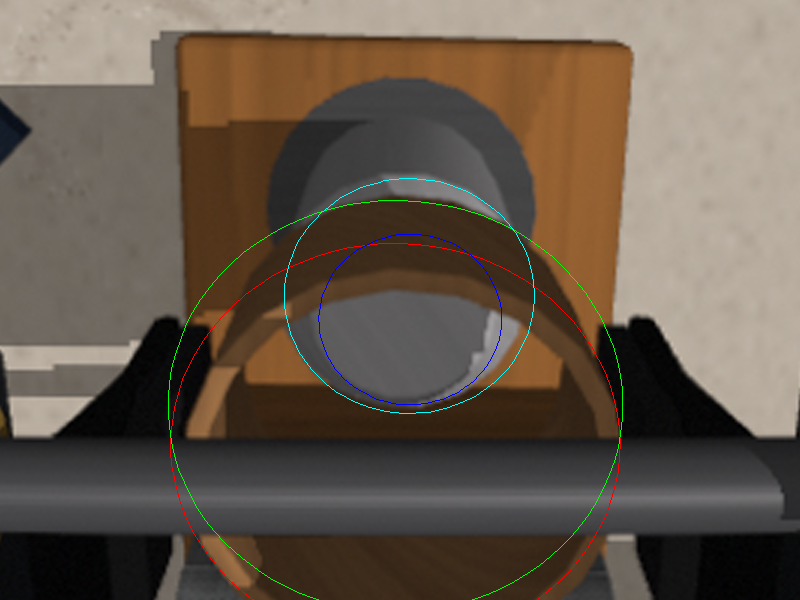

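>>> {"op": "jog_arm", "data": {"rows": "0.5 0 0.003 0 0 0 0; 0.5 0 0.003 0.02 0 0 0; 0.5 0 0.003 0.04 0 0 0; 0.5 0 0.003 0.05 0 0 0; 0.5 0 0.003 0.05 0 0 0"}}

```text
time_s: 9.78
position: [0.5646, 0.1699, 0.1109]
tcp_rot: [[-0.001, 1.0, -0.004], [1.0, 0.001, -0.0], [-0.0, -0.004, -1.0]]
force: [-0.9, 1.2, -0.8]
opening: 0.736
grasp_force: 30.0
```

>>> {"op": "jog_arm", "data": {"rows": "0.5 0 0 0.01 0 0 0; 0.5 0 0 0.02 0 0 0; 0.5 0 0 0.03 0 0 0; 0.5 0 0 0.03 0 0 0"}}

```text
time_s: 10.12
position: [0.5654, 0.1699, 0.0968]
tcp_rot: [[-0.001, 1.0, -0.002], [1.0, 0.001, -0.0], [-0.0, -0.002, -1.0]]
force: [-0.6, -0.7, -0.4]
opening: 0.736
grasp_force: 30.0
```

>>> {"op": "jog_arm", "data": {"rows": "0.5 0 0 0.02 0 0 0; 0.5 0 0 0.04 0 0 0; 0.5 0 0 0.06 0 0 0; 0.5 0 0 0.08 0 0 0; 0.5 0 0 0.092 0 0 0; 0.5 0 0 0.092 0 0 0"}}

```text
time_s: 10.62
position: [0.5653, 0.1701, 0.0501]
tcp_rot: [[-0.001, 1.0, -0.003], [1.0, 0.001, -0.0], [-0.0, -0.003, -1.0]]
force: [-0.1, -0.8, -0.4]
opening: 0.735
grasp_force: 30.0
```

>>> {"op": "jog_arm", "data": {"rows": "1 0 0 0 0 0 0; 1 0 0 0 0 0 0; 1 0 0 0 0 0 0; 1 0 0 0 0 0 0; 1 0 0 -0.05 0 0 0; 1 0 0 -0.1 0 0 0; 1 0 0 -0.2 0 0 0; 1 -0.1 0 -0.4 0 0 0; 1 -0.17 0 -0.4 0 0 0; 1 -0.17 0 -0.4 0 0 0; 1 -0.17 0 -0.4 0 0 0; 1 -0.17 0 -0.4 0 0 0; 1 -0.17 0 -0.4 0 0 0"}}

```text
time_s: 11.7
position: [0.5659, 0.0851, 0.2521]
tcp_rot: [[0.001, 1.0, 0.0], [1.0, -0.001, 0.001], [0.001, 0.0, -1.0]]
force: [-1.0, 0.6, 0.2]
opening: 0.999
grasp_force: 0.0
```

```bash
python3 - <<'E'
from h import *
np.set_printoptions(precision=4,suppress=True)
p=wrist();save(p,'w4.png')
for c in('top','scene'):
    q=capture(c)
    for r in spot_point('sleeve0',q)[:3]: print(c,np.round(r['point'],4),round(r['conf'],2))
go(.44,-.069,.22,48)
E
```

```text
top [0.5652 0.1671 0.0117] 0.59
scene [ 0.43   -0.0667 -0.0004] 0.8
scene [0.5672 0.1679 0.0097] 0.79
 [-0.3098 -0.2508  0.061 ] [-0.0051  0.0013  0.9366]
```

View pics/w4.png

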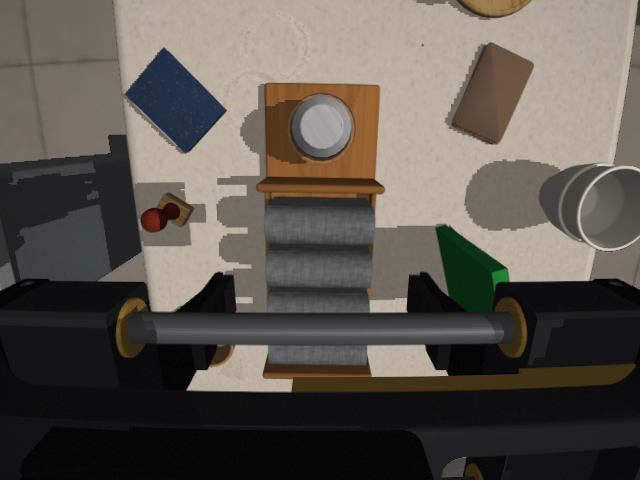

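>>> {"op": "jog_arm", "data": {"rows": "1 -0.31 -0.257 -0.02 0 0 0.936; 1 -0.31 -0.257 -0.02 0 0 0.936; 1 -0.31 -0.257 -0.02 0 0 0.936; 1 -0.31 -0.257 -0.02 0 0 0.936; 1 -0.31 -0.257 -0.02 0 0 0.936; 1 -0.31 -0.257 -0.02 0 0 0.936; 1 -0.31 -0.257 0.06 0 0 0.936; 1 -0.31 -0.257 0.06 0 0 0.936; 1 -0.31 -0.257 0.06 0 0 0.936; 1 -0.31 -0.257 0.06 0 0 0.936; 1 -0.31 -0.257 0.06 0 0 0.936"}}

```text
time_s: 12.87
position: [0.4388, -0.0698, 0.2229]
tcp_rot: [[0.669, 0.743, 0.002], [0.743, -0.669, -0.001], [0.001, 0.002, -1.0]]
force: [0.2, -0.3, -0.3]
opening: 0.994
grasp_force: 0.0
```

```bash
python3 - <<'E'
from h import *
np.set_printoptions(precision=4,suppress=True)
p=wrist()
for r in spot_point('sleeve0',p)[:3]: print('w',np.round(r['point'],4),round(r['conf'],2))
for c in('top','scene'):
    q=capture(c)
    for r in spot_point('sleeve0',q)[:3]: print(c,np.round(r['point'],4),round(r['conf'],2))
go(.434,-.068,.13,3)
E
```

```text
top [ 0.506   0.3764 -0.0012] 0.52
top [0.5668 0.1671 0.0106] 0.49
top [ 0.4331 -0.071  -0.0013] 0.48
scene [ 0.4303 -0.0667  0.0004] 0.55
 [-0.0027 -0.0091  0.1853] [ 0.0013 -0.0011  0.9993]
```

>>> {"op": "jog_arm", "data": {"rows": "1 -0.005 -0.009 0 0 0 1; 1 -0.005 -0.009 0 0 0 1; 1 -0.005 -0.009 0.05 0 0 1; 1 -0.005 -0.009 0.185 0 0 1; 1 -0.005 -0.009 0.185 0 0 1; 1 -0.005 -0.009 0.185 0 0 1; 1 -0.005 -0.009 0.185 0 0 1; 1 -0.005 -0.009 0.185 0 0 1; 1 -0.005 -0.009 0.185 0 0 1"}}

```text
time_s: 13.92
position: [0.4332, -0.069, 0.1297]
tcp_rot: [[0.999, 0.053, 0.0], [0.053, -0.999, -0.0], [0.0, 0.0, -1.0]]
force: [0.8, -0.5, -0.5]
opening: 0.999
grasp_force: 0.0
```

```bash
python3 - <<'E'
from h import *
go(.433,-.069,.034,0)
E
```

```text
[-4.000e-04 -1.000e-04  1.913e-01] [ 0.0003 -0.0005  0.067 ]
```

>>> {"op": "jog_arm", "data": {"rows": "1 0 0 0.08 0 0 0.067; 1 0 0 0.15 0 0 0.067; 1 0 0 0.191 0 0 0.067; 1 0 0 0.191 0 0 0.067; 0.5 0 0 0.191 0 0 0.067; 0.5 0 0 0.191 0 0 0.067; 0.5 0 0 0.191 0 0 0.067; 0.5 0 0 0.191 0 0 0.067; 0.5 0 0 0.191 0 0 0.067; 0.5 0 0 0.191 0 0 0.067; 0.5 0 0 0.11 0 0 0.067; 0.5 0 0 0.03 0 0 0.067; 0.5 0 0 -0.05 0 0 0.067; 0.5 0 0 -0.13 0 0 0.067; 0.5 0 0 -0.21 0 0 0.067; 0.5 0 0 -0.24 0 0 0.067"}}

```text
time_s: 15.25
position: [0.4349, -0.0696, 0.2551]
tcp_rot: [[1.0, -0.001, 0.01], [-0.001, -1.0, -0.004], [0.01, 0.004, -1.0]]
force: [1.5, 0.5, -1.0]
opening: 0.743
grasp_force: 30.0
```

```bash
python3 - <<'E'
from h import *
print(bot.read_state()['opening'])
go(.50,.06,.25,44)
E
```

```text
0.7429398897903626
 [ 0.1299 -0.2594  0.0105] [ 0.0097 -0.0096 -0.9789]
```

>>> {"op": "jog_arm", "data": {"rows": "0.5 0.13 -0.26 0 0 0 -0.98; 0.5 0.13 -0.26 0 0 0 -0.98; 0.5 0.13 -0.26 0 0 0 -0.98; 0.5 0.13 -0.26 0 0 0 -0.98; 0.5 0.13 -0.26 0 0 0 -0.98; 0.5 0.13 -0.26 0 0 0 -0.98; 0.5 0.13 -0.26 0 0 0 -0.98; 0.5 0.13 -0.26 0 0 0 -0.98; 0.5 0.13 -0.26 0 0 0 -0.98; 0.5 0.13 -0.26 0 0 0 -0.98"}}

```text
time_s: 16.08
position: [0.4978, 0.0607, 0.2497]
tcp_rot: [[0.721, 0.693, 0.0], [0.693, -0.721, 0.0], [0.0, 0.0, -1.0]]
force: [0.1, 0.2, -0.3]
opening: 0.747
grasp_force: 30.0
```

```bash
python3 - <<'E'
from h import *
go(.567,.170,.17,90)
E
```

```text
[ 0.2513 -0.0617  0.1595] [ 1.0000e-04 -1.0000e-04 -1.0248e+00]
```

>>> {"op": "jog_arm", "data": {"rows": "0.5 0.251 -0.062 0 0 0 -1; 0.5 0.251 -0.062 0 0 0 -1; 0.5 0.251 -0.062 0 0 0 -1; 0.5 0.251 -0.062 0 0 0 -1; 0.5 0.251 -0.062 0 0 0 -1; 0.5 0.251 -0.062 0 0 0 -1; 0.5 0.251 -0.062 0.16 0 0 -1; 0.5 0.251 -0.062 0.222 0 0 -1; 0.5 0.251 -0.062 0.222 0 0 -1; 0.5 0.251 -0.062 0.222 0 0 -1; 0.5 0.251 -0.062 0.222 0 0 -1; 0.5 0.251 -0.062 0.222 0 0 -1"}}

```text
time_s: 17.08
position: [0.5681, 0.1704, 0.14]
tcp_rot: [[0.018, 1.0, 0.003], [1.0, -0.018, 0.0], [0.0, 0.003, -1.0]]
force: [1.1, 0.5, 0.5]
opening: 0.744
grasp_force: 30.0
```

```bash
python3 - <<'E'
from h import *
p=wrist();k=3;im=cv2.resize(cv2.cvtColor(p['pixels'],cv2.COLOR_RGB2BGR),None,fx=k,fy=k,interpolation=cv2.INTER_CUBIC)
x,y,z=bot.read_state()['position'];print(x,y,z)
ring(p,im,(x,y),.032,z-.002,(0,0,255),k);ring(p,im,(x,y-.004),.032,z-.002,(0,255,0),k)
ring(p,im,(.567,.167),.018,.087,(255,0,0),k)
cv2.imwrite('pics/c4.png',im[500:1100,560:1360])
E
```

```text
0.5686245575903113 0.17052203972598676 0.1407734387262868
```

View pics/c4.png

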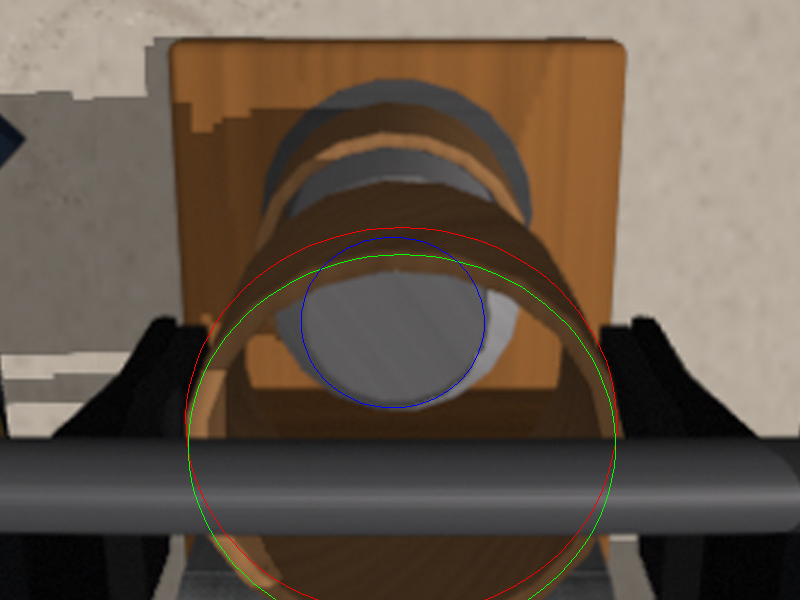

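>>> {"op": "jog_arm", "data": {"rows": "0.5 0 -0.004 0 0 0 -0.022; 0.5 0 -0.004 0.02 0 0 -0.022; 0.5 0 -0.004 0.04 0 0 -0.022; 0.5 0 -0.004 0.06 0 0 -0.022; 0.5 0 -0.004 0.07 0 0 -0.022; 0.5 0 -0.004 0.07 0 0 -0.022"}}

```text
time_s: 17.63
position: [0.564, 0.1704, 0.1018]
tcp_rot: [[-0.0, 1.0, -0.002], [1.0, 0.0, -0.0], [-0.0, -0.002, -1.0]]
force: [-0.1, 0.3, -0.5]
opening: 0.741
grasp_force: 30.0
```

>>> {"op": "jog_arm", "data": {"rows": "0.5 0 0 0.01 0 0 0; 0.5 0 0 0.018 0 0 0; 0.5 0 0 0.018 0 0 0; 1 0 0 0.018 0 0 0; 1 0 0 0.018 0 0 0; 1 0 0 0.018 0 0 0; 1 0 0 0.018 0 0 0; 1 0 0 -0.05 0 0 0; 1 0 0 -0.1 0 0 0; 1 0 0 -0.2 0 0 0; 1 0.03 0 -0.3 0 0 0; 1 0.08 0 -0.37 0 0 0; 1 0.13 0 -0.37 0 0 0; 1 0.13 0 -0.37 0 0 0; 1 0.13 0 -0.37 0 0 0; 1 0.13 0 -0.37 0 0 0"}}

```text
time_s: 18.97
position: [0.5638, 0.2353, 0.288]
tcp_rot: [[-0.001, 1.0, -0.001], [1.0, 0.001, -0.001], [-0.001, -0.001, -1.0]]
force: [-0.1, -0.2, -1.2]
opening: 0.996
grasp_force: 0.0
```

```bash
python3 - <<'E'
from h import *
np.set_printoptions(precision=4,suppress=True)
p=wrist();save(p,'w5.png');print(bot.read_state()['position'])
for l in ['sleeve0','rack','pad0','pad0_mid']:
  for n,q in(('w',p),('top',capture('top')),('scene',capture('scene'))):
    for r in spot_point(l,q)[:5]: print(l,n,np.round(r['point'],4),round(r['conf'],2),np.round(proj(q,r['point'])[0]))
E
```

```text
[0.5637 0.2348 0.2873]
sleeve0 w [0.5642 0.1731 0.05  ] 0.65 [321. 262.]
sleeve0 top [0.5667 0.1671 0.05  ] 0.5 [317. 250.]
sleeve0 top [0.4596 0.3843 0.0106] 0.42 [240. 287.]
sleeve0 scene [0.5647 0.1686 0.0096] 0.54 [324. 266.]Traceback (most recent call last):
  File "<stdin>", line 6, in <module>
ValueError: only the last four pictures can be asked about
```

View pics/w5.png

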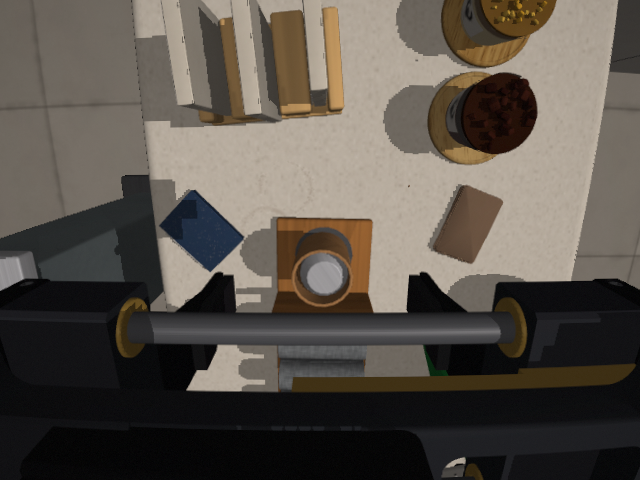

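>>> {"op": "jog_arm", "data": {"rows": "1 0.2 -0.11 -0.16 0 0 0; 1 0.2 -0.11 -0.16 0 0 0; 1 0.2 -0.11 -0.16 0 0 0; 1 0.2 -0.11 -0.16 0 0 0; 1 0.2 -0.11 -0.16 0 0 0; 1 0.2 -0.11 -0.16 0 0 0; 1 0.2 -0.11 -0.16 0 0 0"}}

```text
time_s: 19.95
position: [0.5097, 0.334, 0.3669]
tcp_rot: [[0.001, 1.0, -0.002], [1.0, -0.001, -0.002], [-0.002, -0.002, -1.0]]
force: [0.2, -0.2, -0.1]
opening: 1.001
grasp_force: 0.0
```

```bash
python3 - <<'E'
from h import *
np.set_printoptions(precision=4,suppress=True)
p=wrist();save(p,'w6.png');print(bot.read_state()['position'])
for l in ['rack','pad0','pad0_mid']:
    for r in spot_point(l,p)[:5]: print(l,np.round(r['point'],4),round(r['conf'],2),np.round(proj(p,r['point'])[0]))
E
```

```text
[0.5098 0.3338 0.3666]
rack [0.506  0.3817 0.0039] 0.94 [318. 156.]
pad0 [0.562  0.5256 0.0034] 0.89 [361.  45.]
pad0 [0.5094 0.371  0.0094] 0.69 [321. 165.]
pad0 [0.5575 0.3876 0.0081] 0.64 [355. 152.]
pad0 [ 0.7124  0.0179 -0.0006] 0.61 [439. 374.]
pad0 [0.4586 0.3794 0.0137] 0.56 [284. 159.]
pad0_mid [0.456  0.3795 0.0823] 0.58 [276. 162.]
pad0_mid [0.4582 0.3787 0.0145] 0.33 [283. 159.]
pad0_mid [0.5689 0.1695 0.0117] 0.21 [359. 298.]
```

View pics/w6.png

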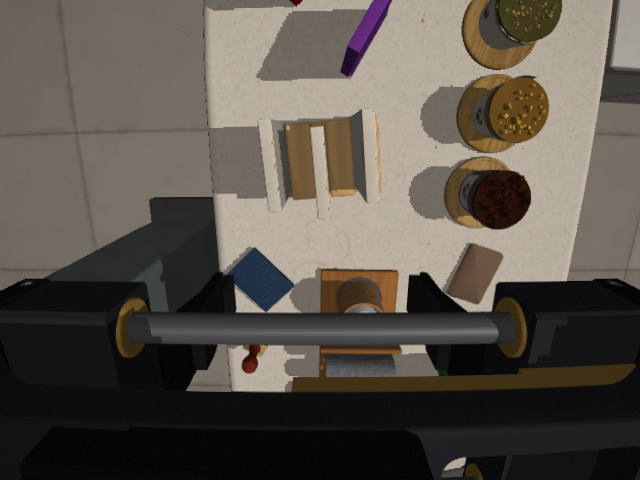

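```bash
cat > pads.py <<'E'
from h import *
def pads(p,z=.152,v=(205,40)):
    im=p['pixels'];h=cv2.cvtColor(im,cv2.COLOR_RGB2HSV)
    m=((h[...,2]>v[0])&(h[...,1]<v[1])).astype(np.uint8)
    for c in cv2.findContours(m,0,1)[0]:
        if cv2.contourArea(c)<300: continue
        r=cv2.minAreaRect(c);b=unproj(p,cv2.boxPoints(r),z)[:,:2]
        e=[b[1]-b[0],b[2]-b[1]];L=[np.linalg.norm(i) for i in e];d=e[int(np.argmax(L))]
        d=d*np.sign(d[1])
        print(np.round(r[0]),'c',np.round(b.mean(0),4),'len',np.round(sorted(L),4),'heading',round(np.degrees(np.arctan2(d[1],d[0])),1))
E
python3 - <<'E'
from pads import *
p=wrist();pads(p)
im=p['pixels'];print(im[165,255:290].tolist()[::3])
A=[[265,120],[275,211],[317,127],[323,218],[368,109],[373,201]]
q=unproj(p,A,.152)
for i in range(0,6,2): print(q[i:i+2].mean(0),np.linalg.norm(q[i]-q[i+1]),np.degrees(np.arctan2(*(q[i]-q[i+1])[1::-1])))
E
```

```text
[[111, 105, 96], [114, 106, 98], [109, 102, 93], [181, 170, 154], [183, 172, 155], [185, 173, 157], [190, 179, 162], [118, 110, 99], [129, 122, 111], [69, 65, 59], [67, 62, 57], [69, 60, 50]]
[0.4597926  0.38009046 0.152     ] 0.08992189062774546 94.21017898892315
[0.50955823 0.37296333 0.152     ] 0.0905342357279164 93.66407376620936
[0.55952308 0.39018906 0.152     ] 0.08966789355303474 95.04994673226159
```

```bash
python3 - <<'E'
from h import *
go(.458,.380,.19,94.3)
E
```

```text
[ 0.0916 -0.1036  0.3548] [-0.0025  0.0012 -0.0974]
```

>>> {"op": "jog_arm", "data": {"rows": "0.35 0.092 -0.104 0.1 0 0 -0.097; 0.35 0.092 -0.104 0.2 0 0 -0.097; 0.35 0.092 -0.104 0.3 0 0 -0.097; 0.35 0.092 -0.104 0.355 0 0 -0.097; 0.35 0.092 -0.104 0.355 0 0 -0.097; 0.35 0.092 -0.104 0.355 0 0 -0.097; 0.35 0.092 -0.104 0.355 0 0 -0.097"}}

```text
time_s: 20.78
position: [0.457, 0.3807, 0.1894]
tcp_rot: [[-0.076, 0.997, -0.004], [0.997, 0.076, -0.002], [-0.002, -0.004, -1.0]]
force: [1.2, 0.3, 1.0]
opening: 0.556
grasp_force: 0.0
```

```bash
python3 - <<'E'
from h import *
p=wrist();save(p,'w7.png');go(.458,.380,.125,94.3)
E
```

```text
[-0.0029 -0.0018  0.1333] [ 0.001  -0.0003  0.0011]
```

View pics/w7.png

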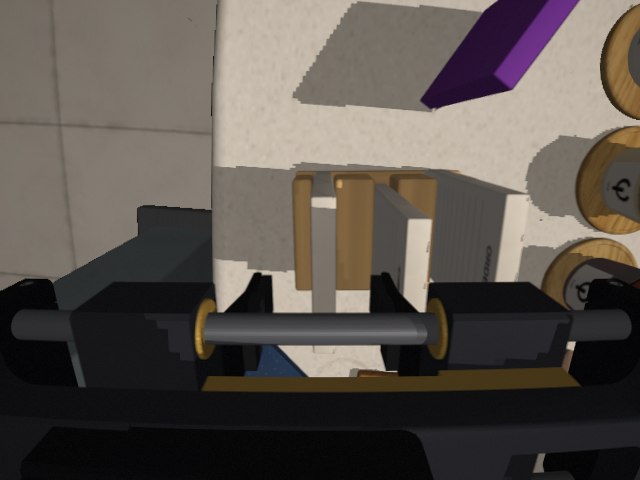

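The white pad sits at (322,270), centred between the fingers. The other white pads are at (415,260) and (490,240), and the purple look-alike is well apart at (500,50). The choice is confirmed, so I'll grasp it.

>>> {"op": "jog_arm", "data": {"rows": "0.35 0 0 0 0 0 0; 0.35 0 0 0 0 0 0; 0.35 0 0 0.05 0 0 0; 0.35 0 0 0.1 0 0 0; 0.35 0 0 0.131 0 0 0; 0.35 0 0 0.131 0 0 0; 0 0 0 0.131 0 0 0; 0 0 0 0.131 0 0 0; 0 0 0 0.131 0 0 0; 0 0 0 0.131 0 0 0; 0 0 0 0.131 0 0 0; 0 0 0 0.131 0 0 0"}}

```text
time_s: 21.83
position: [0.4588, 0.3821, 0.1273]
tcp_rot: [[-0.076, 0.997, 0.003], [0.997, 0.076, 0.002], [0.001, 0.003, -1.0]]
force: [-0.5, -0.0, 6.4]
opening: 0.148
grasp_force: 30.0
```

```bash
python3 - <<'E'
from h import *
go(.52,.25,.31,50)
E
```

```text
[-0.2722  0.103  -0.3654] [ 0.0033 -0.0034  0.9862]
```

>>> {"op": "jog_arm", "data": {"rows": "0 0 0 -0.04 0 0 0; 0 0 0 -0.12 0 0 0; 0 0 0 -0.2 0 0 0; 0 0 0 -0.28 0 0 0; 0 0 0 -0.366 0 0 0; 0 0 0 -0.366 0 0 0; 0 -0.272 0.103 -0.366 0 0 0.986; 0 -0.272 0.103 -0.366 0 0 0.986; 0 -0.272 0.103 -0.366 0 0 0.986; 0 -0.272 0.103 -0.366 0 0 0.986; 0 -0.272 0.103 -0.366 0 0 0.986; 0 -0.272 0.103 -0.366 0 0 0.986; 0 -0.272 0.103 -0.366 0 0 0.986; 0 -0.272 0.103 -0.366 0 0 0.986; 0 -0.272 0.103 -0.366 0 0 0.986"}}

```text
time_s: 23.08
position: [0.5191, 0.25, 0.3083]
tcp_rot: [[0.64, 0.768, -0.0], [0.768, -0.64, -0.0], [-0.0, -0.0, -1.0]]
force: [-0.4, 0.6, -1.7]
opening: 0.149
grasp_force: 30.0
```

```bash
python3 - <<'E'
from h import *
print(bot.read_state()['opening'])
go(.5655,.014,.26,5)
q=capture('top')
for l in ('leaf1_top','leaf2_top'):print([np.round(r['point'],4) for r in spot_point(l,q)[:1]])
E
```

```text
0.14868676093940705
 [-0.3031  0.3737  0.0967] [-2.0000e-04  6.0000e-04  1.0041e+00]
[array([ 0.5637, -0.0101,  0.0858])]
[array([0.5631, 0.0353, 0.0847])]
```

>>> {"op": "jog_arm", "data": {"rows": "0 -0.303 0.374 0 0 0 1; 0 -0.303 0.374 0 0 0 1; 0 -0.303 0.374 0 0 0 1; 0 -0.303 0.374 0 0 0 1; 0 -0.303 0.374 0 0 0 1; 0 -0.303 0.374 0 0 0 1; 0 -0.303 0.374 0 0 0 1; 0 -0.303 0.374 0 0 0 1; 0 -0.303 0.374 0.096 0 0 1; 0 -0.303 0.374 0.096 0 0 1; 0 -0.303 0.374 0.096 0 0 1"}}

```text
time_s: 24.15
position: [0.5624, 0.0151, 0.2577]
tcp_rot: [[0.996, 0.09, -0.009], [0.09, -0.996, 0.002], [-0.009, -0.003, -1.0]]
force: [-0.5, 0.3, -2.0]
opening: 0.147
grasp_force: 30.0
```

```bash
python3 - <<'E'
from h import *
p=wrist();save(p,'w8.png')
go(.5655,.013,.215,0)
E
```

```text
[0.0029 0.0041 0.0891] [-0.0014  0.0052  0.1146]
```

View pics/w8.png

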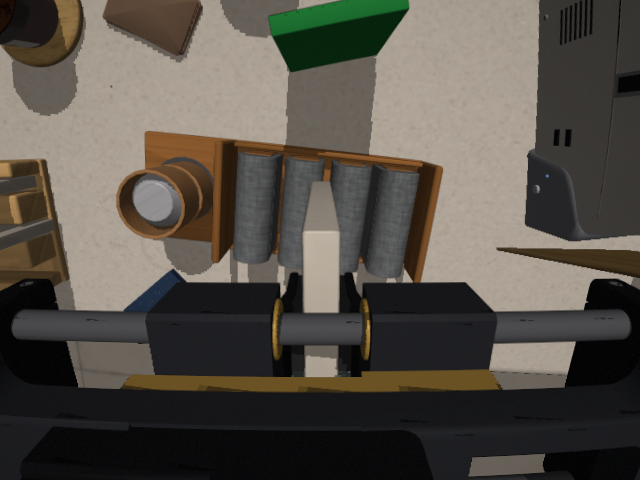

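>>> {"op": "jog_arm", "data": {"rows": "0 0.003 0.004 0 0 0 0.115; 0 0.003 0.004 0.05 0 0 0.115; 0 0.003 0.004 0.09 0 0 0.115; 0 0.003 0.004 0.11 0 0 0.115; 0 0.003 0.004 0.13 0 0 0.115; 0 0.003 0.004 0.15 0 0 0.115; 0 0.003 0.004 0.15 0 0 0.115"}}

```text
time_s: 24.78
position: [0.567, 0.0123, 0.1847]
tcp_rot: [[1.0, -0.003, -0.001], [-0.003, -1.0, 0.001], [-0.001, -0.001, -1.0]]
force: [-0.0, 0.4, -2.2]
opening: 0.144
grasp_force: 30.0
```

>>> {"op": "jog_arm", "data": {"rows": "0 0 0 0.02 0 0 0; 0 0 0 0.04 0 0 0; 0 0 0 0.06 0 0 0; 0 0 0 0.08 0 0 0; 0 0 0 0.095 0 0 0; 0 0 0 0.107 0 0 0; 0 0 0 0.107 0 0 0"}}

```text
time_s: 25.37
position: [0.5661, 0.0118, 0.1303]
tcp_rot: [[1.0, -0.003, -0.003], [-0.003, -1.0, 0.0], [-0.003, -0.0, -1.0]]
force: [0.2, 1.6, -1.7]
opening: 0.149
grasp_force: 30.0
```

>>> {"op": "jog_arm", "data": {"rows": "0 0 0 0.004 0 0 0; 0 0 0 0.006 0 0 0; 0 0 0 0.006 0 0 0"}}

```text
time_s: 25.62
position: [0.5667, 0.0118, 0.1295]
tcp_rot: [[1.0, -0.003, -0.0], [-0.003, -1.0, 0.0], [-0.0, -0.0, -1.0]]
force: [-0.8, 1.0, 1.1]
opening: 0.149
grasp_force: 30.0
```

>>> {"op": "jog_arm", "data": {"rows": "0 0 0 0.004 0 0 0; 0.33 0 0 0.004 0 0 0; 0.33 0 0 0.004 0 0 0; 0.33 0 0 0.004 0 0 0; 0.33 0 0 0.004 0 0 0; 0.33 0 0 -0.05 0 0 0; 0.33 0 0 -0.1 0 0 0; 0.33 0 0 -0.18 0 0 0; 0.33 0 0 -0.26 0 0 0; 0.33 0 0 -0.33 0 0 0; 0.33 0 0 -0.33 0 0 0"}}

```text
time_s: 26.53
position: [0.5716, 0.0109, 0.302]
tcp_rot: [[1.0, -0.003, 0.016], [-0.003, -1.0, -0.003], [0.016, 0.003, -1.0]]
force: [0.8, -0.0, 0.4]
opening: 0.323
grasp_force: 0.0
```

```bash
python3 - <<'E'
from h import *
np.set_printoptions(precision=4,suppress=True)
for n in('top','scene'):
  q=capture(n);save(q,n+'1.png')
  for l in ('pad0_mid','leaf0_top','leaf1_top','leaf2_top','leaf3_top','sleeve0','rack'):print(n,l,[(np.round(r['point'],4),round(r['conf'],2)) for r in spot_point(l,q)[:4]])
go(.53,.25,.31,40)
E
```

```text
top pad0_mid [(array([0.7161, 0.0165, 0.0747]), 0.93), (array([0.5646, 0.0134, 0.0837]), 0.68)]
top leaf0_top [(array([0.5068, 0.3722, 0.0763]), 0.54)]
top leaf1_top []
top leaf2_top [(array([0.5651, 0.0349, 0.0864]), 0.85)]
top leaf3_top [(array([0.563 , 0.0759, 0.0881]), 0.77), (array([0.5059, 0.3691, 0.0108]), 0.33)]
top sleeve0 [(array([0.5658, 0.169 , 0.0139]), 0.56), (array([0.564 , 0.1668, 0.0527]), 0.55), (array([0.5073, 0.3698, 0.0049]), 0.37)]
top rack [(array([0.5036, 0.3778, 0.0012]), 0.84)]
scene pad0_mid [(array([0.7178, 0.0162, 0.0696]), 0.74), (array([0.5647, 0.0122, 0.0872]), 0.63)]
scene leaf0_top [(array([ 0.5623, -0.0517,  0.0867]), 0.65)]
scene leaf1_top [(array([ 0.5597, -0.0084,  0.087 ]), 0.66)]
scene leaf2_top [(array([0.5611, 0.1714, 0.0508]), 0.51)]
scene leaf3_top [(array([0.5625, 0.0811, 0.0861]), 0.72)]
scene sleeve0 [(array([0.5049, 0.3715, 0.0097]), 0.72), (array([0.5648, 0.17  , 0.0555]), 0.59), (array([0.5667, 0.1678, 0.0083]), 0.51), (array([ 0.5115,  0.3789, -0.0014]), 0.33)]
scene rack [(array([ 0.512 ,  0.3788, -0.0045]), 0.91), (array([ 0.4052,  0.0838, -0.0062]), 0.44)]
 [-0.0754 -0.4764 -0.0321] [-0.0001  0.0002 -0.8925]
```

Pad A is standing at mid z≈0.085. Next is the middle pad at about (0.508, 0.373).

>>> {"op": "jog_arm", "data": {"rows": "0.33 -0.077 -0.476 -0.02 0 0 -0.893; 0.33 -0.077 -0.476 -0.02 0 0 -0.893; 0.33 -0.077 -0.476 -0.02 0 0 -0.893; 0.33 -0.077 -0.476 -0.02 0 0 -0.893; 0.33 -0.077 -0.476 -0.02 0 0 -0.893; 0.33 -0.077 -0.476 -0.02 0 0 -0.893; 0.33 -0.077 -0.476 -0.02 0 0 -0.893; 0.33 -0.077 -0.476 -0.02 0 0 -0.893; 0.33 -0.077 -0.476 -0.02 0 0 -0.893; 0.33 -0.077 -0.476 -0.02 0 0 -0.893"}}

```text
time_s: 28.17
position: [0.5294, 0.2486, 0.3039]
tcp_rot: [[0.767, 0.642, -0.0], [0.642, -0.767, -0.001], [-0.001, 0.0, -1.0]]
force: [-0.8, -0.2, -0.2]
opening: 0.334
grasp_force: 0.0
```

```bash
python3 - <<'E'
from h import *
go(.508,.372,.19,84)
E
```

```text
[ 0.1256 -0.2169  0.2277] [ 1.000e-04  8.000e-04 -9.797e-01]
```

>>> {"op": "jog_arm", "data": {"rows": "0.33 0.126 -0.217 0 0 0 -1; 0.33 0.126 -0.217 0 0 0 -1; 0.33 0.126 -0.217 0 0 0 -1; 0.33 0.126 -0.217 0 0 0 -1; 0.33 0.126 -0.217 0.05 0 0 -1; 0.33 0.126 -0.217 0.1 0 0 -1; 0.33 0.126 -0.217 0.228 0 0 -1; 0.33 0.126 -0.217 0.228 0 0 -1; 0.33 0.126 -0.217 0.228 0 0 -1; 0.33 0.126 -0.217 0.228 0 0 -1"}}

```text
time_s: 29.0
position: [0.5079, 0.3718, 0.189]
tcp_rot: [[0.089, 0.996, -0.003], [0.996, -0.089, -0.001], [-0.002, -0.003, -1.0]]
force: [1.2, 0.1, 0.7]
opening: 0.332
grasp_force: 0.0
```

```bash
python3 - <<'E'
from h import *
go(.508,.372,.127,94.3)
p=wrist()
im=p['pixels'];print(im[255,255:395:3].max(1).tolist(),im[280,255:395:3].max(1).tolist())
E
```

```text
[0.0007 0.0005 0.124 ] [-0.0036  0.0019 -0.2095]
[89, 64, 62, 59, 117, 117, 118, 118, 97, 110, 112, 118, 116, 112, 110, 111, 112, 94, 114, 115, 113, 114, 115, 114, 113, 97, 104, 93, 88, 108, 108, 115, 116, 112, 110, 110, 112, 114, 116, 116, 107, 168, 72, 73, 71, 72, 72] [117, 114, 91, 112, 187, 177, 6, 8, 7, 12, 10, 12, 11, 100, 107, 126, 156, 167, 184, 107, 113, 112, 112, 112, 113, 113, 113, 114, 156, 189, 189, 190, 11, 13, 12, 12, 8, 6, 7, 177, 190, 190, 187, 187, 184, 182, 72]
```

>>> {"op": "jog_arm", "data": {"rows": "0.33 0 0 0 0 0 -0.21; 0.33 0 0 0 0 0 -0.21; 0.33 0 0 0.04 0 0 -0.21; 0.33 0 0 0.08 0 0 -0.21; 0.33 0 0 0.124 0 0 -0.21; 0.33 0 0 0.124 0 0 -0.21; 0 0 0 0.124 0 0 -0.21; 0 0 0 0.124 0 0 -0.21; 0 0 0 0.124 0 0 -0.21; 0 0 0 0.124 0 0 -0.21; 0 0 0 0.124 0 0 -0.21"}}

```text
time_s: 29.97
position: [0.509, 0.3741, 0.1303]
tcp_rot: [[-0.078, 0.997, 0.004], [0.997, 0.078, 0.002], [0.001, 0.004, -1.0]]
force: [-1.9, -1.2, 6.8]
opening: 0.146
grasp_force: 30.0
```

```bash
python3 - <<'E'
from h import *
go(.53,.25,.31,51)
E
```

```text
[-0.2501  0.0239 -0.3596] [ 0.0042 -0.0037  0.966 ]
```

>>> {"op": "jog_arm", "data": {"rows": "0 0 0 -0.04 0 0 0; 0 0 0 -0.12 0 0 0; 0 0 0 -0.2 0 0 0; 0 0 0 -0.28 0 0 0; 0 0 0 -0.36 0 0 0; 0 0 0 -0.36 0 0 0; 0 -0.25 0.024 -0.36 0 0 0.966; 0 -0.25 0.024 -0.36 0 0 0.966; 0 -0.25 0.024 -0.36 0 0 0.966; 0 -0.25 0.024 -0.36 0 0 0.966; 0 -0.25 0.024 -0.36 0 0 0.966; 0 -0.25 0.024 -0.36 0 0 0.966; 0 -0.25 0.024 -0.36 0 0 0.966; 0 -0.25 0.024 -0.36 0 0 0.966; 0 -0.25 0.024 -0.36 0 0 0.966"}}

```text
time_s: 31.22
position: [0.5291, 0.2499, 0.308]
tcp_rot: [[0.627, 0.779, -0.0], [0.779, -0.627, -0.0], [-0.0, -0.0, -1.0]]
force: [-0.8, -0.7, -1.5]
opening: 0.149
grasp_force: 30.0
```

```bash
python3 - <<'E'
from h import *
print(bot.read_state()['opening'])
go(.5655,-.033,.31,6)
E
```

```text
0.14870169959556367
 [-0.3951  0.4114 -0.004 ] [-1.0000e-04  3.0000e-04  1.0037e+00]
```

>>> {"op": "jog_arm", "data": {"rows": "0 -0.395 0.411 0 0 0 1; 0 -0.395 0.411 0 0 0 1; 0 -0.395 0.411 0 0 0 1; 0 -0.395 0.411 0 0 0 1; 0 -0.395 0.411 0 0 0 1; 0 -0.395 0.411 0 0 0 1; 0 -0.395 0.411 0 0 0 1; 0 -0.395 0.411 0 0 0 1; 0 -0.395 0.411 0 0 0 1; 0 -0.395 0.411 0 0 0 1; 0 -0.395 0.411 0 0 0 1"}}

```text
time_s: 32.13
position: [0.5644, -0.0316, 0.3079]
tcp_rot: [[0.994, 0.107, -0.001], [0.107, -0.994, 0.001], [-0.001, -0.001, -1.0]]
force: [-0.0, 0.6, -1.1]
opening: 0.149
grasp_force: 30.0
```

```bash
python3 - <<'E'
from h import *
go(.5655,-.032,.215,0)
E
```

```text
[0.0022 0.0012 0.1858] [-0.0009  0.0008  0.1367]
```

>>> {"op": "jog_arm", "data": {"rows": "0 0.002 0.001 0 0 0 0.137; 0 0.002 0.001 0.08 0 0 0.137; 0 0.002 0.001 0.15 0 0 0.137; 0 0.002 0.001 0.186 0 0 0.137; 0 0.002 0.001 0.21 0 0 0.137; 0 0.002 0.001 0.23 0 0 0.137; 0 0.002 0.001 0.242 0 0 0.137; 0 0.002 0.001 0.242 0 0 0.137"}}

```text
time_s: 32.8
position: [0.5657, -0.0323, 0.1863]
tcp_rot: [[1.0, -0.002, -0.001], [-0.002, -1.0, 0.001], [-0.001, -0.001, -1.0]]
force: [-0.1, 0.5, -3.8]
opening: 0.147
grasp_force: 30.0
```

>>> {"op": "jog_arm", "data": {"rows": "0 0 0 0.02 0 0 0; 0 0 0 0.04 0 0 0; 0 0 0 0.06 0 0 0; 0 0 0 0.08 0 0 0; 0 0 0 0.095 0 0 0; 0 0 0 0.104 0 0 0; 0 0 0 0.11 0 0 0; 0 0 0 0.112 0 0 0; 0 0 0 0.112 0 0 0"}}

```text
time_s: 33.55
position: [0.565, -0.0332, 0.1324]
tcp_rot: [[1.0, -0.003, -0.002], [-0.003, -1.0, 0.0], [-0.002, -0.0, -1.0]]
force: [-5.1, 2.3, 9.9]
opening: 0.147
grasp_force: 30.0
```

Floor contact (about 10 N). Releasing.

>>> {"op": "jog_arm", "data": {"rows": "0.33 0 0 0 0 0 0; 0.33 0 0 0 0 0 0; 0.33 0 0 0 0 0 0; 0.33 0 0 0 0 0 0; 0.33 0 0 -0.05 0 0 0; 0.33 0 0 -0.1 0 0 0; 0.33 0 0 -0.18 0 0 0; 0.33 0 0 -0.26 0 0 0; 0.33 0 0 -0.34 0 0 0; 0.33 0 0 -0.34 0 0 0"}}

```text
time_s: 34.38
position: [0.5706, -0.0347, 0.3097]
tcp_rot: [[1.0, -0.003, 0.017], [-0.003, -1.0, -0.005], [0.017, 0.005, -1.0]]
force: [0.8, -0.9, -0.2]
opening: 0.328
grasp_force: 0.0
```

```bash
python3 - <<'E'
from h import *
go(.53,.23,.305,40)
q=capture('top')
print([(np.round(r['point'],4),round(r['conf'],2)) for r in spot_point('pad0_mid',q)[:5]])
E
```

```text
[-0.0827 -0.5293  0.0054] [ 0.0135 -0.019  -0.8921]
[(array([0.7181, 0.0165, 0.0758]), 0.85), (array([0.5643, 0.0161, 0.0835]), 0.79), (array([0.5633, 0.0385, 0.0884]), 0.7)]
```

>>> {"op": "jog_arm", "data": {"rows": "0.33 -0.08 -0.53 0 0 0 -0.893; 0.33 -0.08 -0.53 0 0 0 -0.893; 0.33 -0.08 -0.53 0 0 0 -0.893; 0.33 -0.08 -0.53 0 0 0 -0.893; 0.33 -0.08 -0.53 0 0 0 -0.893; 0.33 -0.08 -0.53 0 0 0 -0.893; 0.33 -0.08 -0.53 0 0 0 -0.893; 0.33 -0.08 -0.53 0 0 0 -0.893; 0.33 -0.08 -0.53 0 0 0 -0.893; 0.33 -0.08 -0.53 0 0 0 -0.893; 0.33 -0.08 -0.53 0 0 0 -0.893"}}

```text
time_s: 35.4
position: [0.5266, 0.2302, 0.3001]
tcp_rot: [[0.767, 0.642, -0.002], [0.642, -0.767, -0.001], [-0.002, -0.0, -1.0]]
force: [0.5, -0.8, -0.6]
opening: 0.328
grasp_force: 0.0
```

```bash
python3 - <<'E'
from h import *
go(.558,.389,.19,84)
p=capture('top');q=capture('scene')
for z in(p,q):print([(np.round(r['point'],4),round(r['conf'],2)) for r in spot_point('pad0_mid',z)[:5]])
E
```

```text
[ 0.2524 -0.2033  0.2198] [-0.0014  0.0022 -0.9796]
[(array([0.7184, 0.016 , 0.075 ]), 0.86)]
[(array([0.7195, 0.0154, 0.0717]), 0.9), (array([0.5614, 0.0156, 0.0861]), 0.53)]
```

>>> {"op": "jog_arm", "data": {"rows": "0.33 0.252 -0.203 0 0 0 -1; 0.33 0.252 -0.203 0 0 0 -1; 0.33 0.252 -0.203 0 0 0 -1; 0.33 0.252 -0.203 0 0 0 -1; 0.33 0.252 -0.203 0 0 0 -1; 0.33 0.252 -0.203 0 0 0 -1; 0.33 0.252 -0.203 0.1 0 0 -1; 0.33 0.252 -0.203 0.2 0 0 -1; 0.33 0.252 -0.203 0.22 0 0 -1; 0.33 0.252 -0.203 0.22 0 0 -1; 0.33 0.252 -0.203 0.22 0 0 -1"}}

```text
time_s: 36.52
position: [0.5574, 0.3895, 0.1897]
tcp_rot: [[0.088, 0.996, -0.003], [0.996, -0.088, -0.002], [-0.002, -0.003, -1.0]]
force: [0.0, 0.3, -0.0]
opening: 0.328
grasp_force: 0.0
```

```bash
python3 - <<'E'
from h import *
go(.558,.389,.127,94.3)
E
```

```text
[-0.0008  0.0017  0.1254] [-0.0042  0.002  -0.2073]
```

>>> {"op": "jog_arm", "data": {"rows": "0.33 0 0.001 0 0 0 -0.208; 0.33 0 0.001 0 0 0 -0.208; 0.33 0 0.001 0.04 0 0 -0.208; 0.33 0 0.001 0.08 0 0 -0.208; 0.33 0 0.001 0.124 0 0 -0.208; 0.33 0 0.001 0.124 0 0 -0.208; 0 0 0.001 0.124 0 0 -0.208; 0 0 0.001 0.124 0 0 -0.208; 0 0 0.001 0.124 0 0 -0.208; 0 0 0.001 0.124 0 0 -0.208; 0 0 0.001 0.124 0 0 -0.208"}}

```text
time_s: 37.43
position: [0.5594, 0.391, 0.1316]
tcp_rot: [[-0.076, 0.997, 0.003], [0.997, 0.076, 0.002], [0.001, 0.004, -1.0]]
force: [-1.7, -0.8, 6.8]
opening: 0.147
grasp_force: 30.0
```

```bash
python3 - <<'E'
from h import *
go(.55,.25,.31,51)
E
```

```text
[-0.2792 -0.0391 -0.3573] [ 0.0036 -0.0035  0.9641]
```

>>> {"op": "jog_arm", "data": {"rows": "0 0 0 -0.04 0 0 0; 0 0 0 -0.12 0 0 0; 0 0 0 -0.2 0 0 0; 0 0 0 -0.28 0 0 0; 0 0 0 -0.36 0 0 0; 0 0 0 -0.36 0 0 0; 0 -0.28 -0.039 -0.36 0 0 0.965; 0 -0.28 -0.039 -0.36 0 0 0.965; 0 -0.28 -0.039 -0.36 0 0 0.965; 0 -0.28 -0.039 -0.36 0 0 0.965; 0 -0.28 -0.039 -0.36 0 0 0.965; 0 -0.28 -0.039 -0.36 0 0 0.965; 0 -0.28 -0.039 -0.36 0 0 0.965; 0 -0.28 -0.039 -0.36 0 0 0.965; 0 -0.28 -0.039 -0.36 0 0 0.965"}}

```text
time_s: 38.68
position: [0.5494, 0.2495, 0.3091]
tcp_rot: [[0.628, 0.779, 0.0], [0.779, -0.628, 0.0], [0.0, 0.0, -1.0]]
force: [-0.1, 0.1, -0.9]
opening: 0.147
grasp_force: 30.0
```

```bash
python3 - <<'E'
from h import *
print(bot.read_state()['opening'])
go(.5655,.060,.31,6)
E
```

```text
0.14699224666176683
 [-0.275   0.2629 -0.0019] [ 0.0000e+00 -1.0000e-04  1.0029e+00]
```

>>> {"op": "jog_arm", "data": {"rows": "0 -0.275 0.263 0 0 0 1; 0 -0.275 0.263 0 0 0 1; 0 -0.275 0.263 0 0 0 1; 0 -0.275 0.263 0 0 0 1; 0 -0.275 0.263 0 0 0 1; 0 -0.275 0.263 0 0 0 1; 0 -0.275 0.263 0 0 0 1; 0 -0.275 0.263 0 0 0 1; 0 -0.275 0.263 0 0 0 1; 0 -0.275 0.263 0 0 0 1"}}

```text
time_s: 39.52
position: [0.565, 0.0602, 0.309]
tcp_rot: [[0.994, 0.107, -0.0], [0.107, -0.994, -0.0], [-0.0, 0.0, -1.0]]
force: [0.5, -0.4, -1.7]
opening: 0.144
grasp_force: 30.0
```

```bash
python3 - <<'E'
from h import *
p=wrist();save(p,'w9.png')
go(.5655,.060,.215,0)
E
```

```text
[0.0009 0.0006 0.1881] [0.     0.     0.1355]
```

View pics/w9.png

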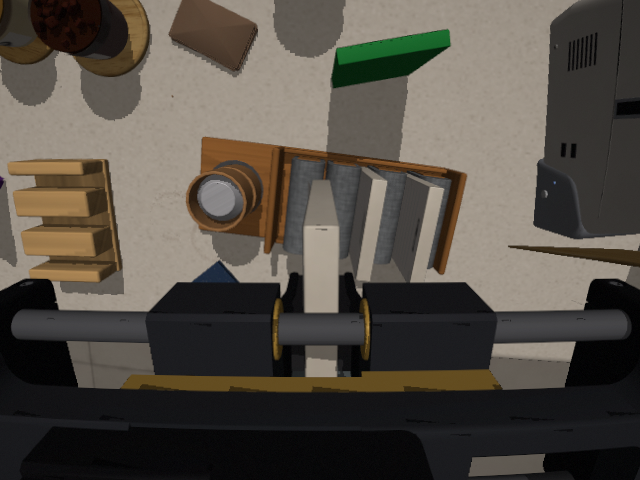

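The rack is empty and two pads stand in the caddy at (372,220) and (418,225). The held pad is aimed at the last gap between the left leaves, at (318,200).

>>> {"op": "jog_arm", "data": {"rows": "0 0.001 0 0 0 0 0.136; 0 0.001 0 0.08 0 0 0.136; 0 0.001 0 0.15 0 0 0.136; 0 0.001 0 0.186 0 0 0.136; 0 0.001 0 0.21 0 0 0.136; 0 0.001 0 0.23 0 0 0.136; 0 0.001 0 0.242 0 0 0.136; 0 0.001 0 0.242 0 0 0.136"}}

```text
time_s: 40.23
position: [0.5654, 0.061, 0.187]
tcp_rot: [[1.0, -0.003, -0.001], [-0.003, -1.0, 0.002], [-0.001, -0.002, -1.0]]
force: [0.4, 3.4, -3.3]
opening: 0.151
grasp_force: 30.0
```

>>> {"op": "jog_arm", "data": {"rows": "0 0 0 0.02 0 0 0; 0 0 0 0.04 0 0 0; 0 0 0 0.06 0 0 0; 0 0 0 0.08 0 0 0; 0 0 0 0.095 0 0 0; 0 0 0 0.104 0 0 0; 0 0 0 0.11 0 0 0; 0 0 0 0.112 0 0 0; 0 0 0 0.112 0 0 0"}}

```text
time_s: 40.98
position: [0.5648, 0.06, 0.1336]
tcp_rot: [[1.0, -0.003, -0.001], [-0.003, -1.0, 0.0], [-0.001, -0.0, -1.0]]
force: [-4.1, 5.4, 17.0]
opening: 0.148
grasp_force: 30.0
```

>>> {"op": "jog_arm", "data": {"rows": "0.33 0 0 0 0 0 0; 0.33 0 0 0 0 0 0; 0.33 0 0 0 0 0 0; 0.33 0 0 0 0 0 0; 0.33 0 0 -0.05 0 0 0; 0.33 0 0 -0.1 0 0 0; 0.33 0 0 -0.18 0 0 0; 0.33 0 0 -0.26 0 0 0; 0.33 -0.08 0 -0.34 0 0 0; 0.33 -0.16 0 -0.34 0 0 0; 0.33 -0.2 0 -0.34 0 0 0; 0.33 -0.2 0 -0.34 0 0 0; 0.33 -0.2 0 -0.34 0 0 0"}}

```text
time_s: 42.07
position: [0.4642, 0.0597, 0.3022]
tcp_rot: [[1.0, -0.003, 0.0], [-0.003, -1.0, -0.001], [0.0, 0.001, -1.0]]
force: [-0.0, 0.2, -1.0]
opening: 0.327
grasp_force: 0.0
```

```bash
python3 - <<'E'
from h import *
ims=[]
p=wrist();q=capture('scene')
for z in (p,q):
  for l in ('pad0_mid','leaf0_top','leaf1_top','leaf2_top','leaf3_top','sleeve0'):print(l,[(np.round(r['point'],4),round(r['conf'],2)) for r in spot_point(l,z)[:5] if r['conf']>.4])
a=cv2.resize(p['pixels'][60:300,100:500],(600,360));b=cv2.resize(q['pixels'][100:320,220:460],(400,367))[:360]
a=cv2.resize(a,(400,240));c=np.vstack([a,b]);c=np.hstack([c[:240],b[:240]]) if 0 else c
cv2.imwrite('pics/f.png',cv2.cvtColor(c,cv2.COLOR_RGB2BGR))
E
```

```text
pad0_mid [(array([0.5638, 0.0141, 0.0815]), 0.66)]
leaf0_top [(array([ 0.5626, -0.0634,  0.084 ]), 0.89)]
leaf1_top [(array([ 0.5635, -0.0127,  0.0855]), 0.77)]
leaf2_top [(array([0.5617, 0.0365, 0.0904]), 0.95), (array([ 0.3998,  0.0826, -0.0077]), 0.68)]
leaf3_top [(array([0.5657, 0.0931, 0.0861]), 0.77)]
sleeve0 []
pad0_mid [(array([0.5635, 0.0108, 0.0866]), 0.75), (array([0.7185, 0.0158, 0.0695]), 0.57)]
leaf0_top [(array([ 0.5623, -0.0586,  0.0855]), 0.42)]
leaf1_top [(array([7.476e-01, 2.085e-01, 7.000e-04]), 0.62)]
leaf2_top [(array([0.5655, 0.0892, 0.0874]), 0.67)]
leaf3_top [(array([0.5646, 0.0882, 0.0882]), 0.84)]
sleeve0 [(array([0.5696, 0.1701, 0.009 ]), 0.83), (array([0.5598, 0.1704, 0.0545]), 0.67)]
```

View pics/f.png

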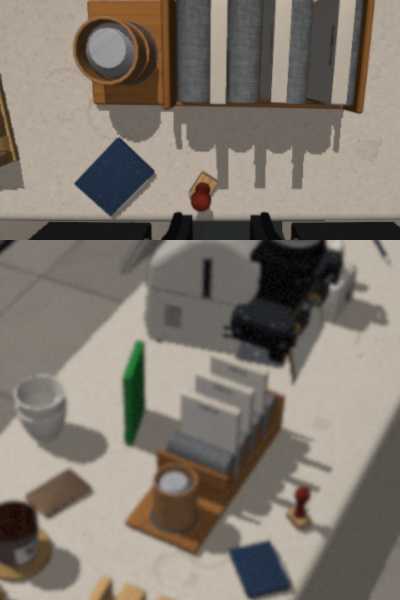

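The three pads stand between the leaves at equal height, at (218,50), (282,50) and (342,50). Both sleeves are stacked on the post at (110,50), and the bystanders haven't moved. Handing in.

```bash
python3 -c "
from rig import bot
print(bot.hand_in())"
```

```text
the job is handed in; nothing more can be done
None
```

I handed the job in at about 42 s: all three white pads are in the caddy, one to a gap, and both sleeves are stacked on the post. The last pictures showed them seated and the bystanders undisturbed, but hand-in returned no verdict.

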